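# Feel for the proud heel nail and set it flush

## Task

One of the seven nails in the heel of the shoe on the stand still sticks up a few millimetres, too little to be sure by eye. Take the nail set from the tool block, feel over the nail heads lightly with its point to find the high one, and press that nail down until it is flush with the rubber, neither proud nor sunk; do not drive the others in or lean hard on the heel. Then put the nail set back upright in the hole it came from, leaving the other things on the bench alone.

Things in the scene. Friction and masses are not known exactly. Their poses are not given: they have to be found in the camera images.
- stand: bench last stand, dark steel, fixed: round foot 120 mm across with an upright spindle. Origin: centre of the foot's underside, z up. On it a grey shoe stands upside down, sole up, the toe along the stand's +x and 230 mm from the axis; the sole is up to 93 mm wide. A nail is held by friction alone: it stays put below 13 N, slides down steadily above that, does not spring back and can be sunk 6 mm
- heel_centre (a point): point on the stand's axis, 130 mm up, axes as the stand's. The level rubber heel face (64 mm wide, bare in the middle) is within 10 mm of this height, not known better: the spindle slides. In it 7 nail heads 7 mm across form a horseshoe, x, y in mm: -26,0; -19.3,16.3; -19.3,-16.3; -3,23; -3,-23; 20,23; 20,-23. Six are flush within 0.5 mm, one is 3.5 to 5 mm proud, at any place
- nail_a (a joint): height of the proud nail's head above the rubber face (m): 0 flush, positive proud, negative sunk. The reading does not tell at which of the seven places this nail is
- nail_b (a joint): height of one of the six flush nails' heads above the rubber face (m), 0 flush, negative sunk; the place of this nail in the horseshoe is not known
- nail_c (a joint): height of one of the six flush nails' heads above the rubber face (m), 0 flush, negative sunk; the place of this nail in the horseshoe is not known
- nail_d (a joint): height of one of the six flush nails' heads above the rubber face (m), 0 flush, negative sunk; the place of this nail in the horseshoe is not known
- nail_e (a joint): height of one of the six flush nails' heads above the rubber face (m), 0 flush, negative sunk; the place of this nail in the horseshoe is not known
- nail_f (a joint): height of one of the six flush nails' heads above the rubber face (m), 0 flush, negative sunk; the place of this nail in the horseshoe is not known
- nail_g (a joint): height of one of the six flush nails' heads above the rubber face (m), 0 flush, negative sunk; the place of this nail in the horseshoe is not known
- nail_set: nail set: upright steel tool 124 mm long, 0.06 to 0.13 kg, loose. Origin: its flat point, 5 mm across, at the lower end; z up the tool. Round shank 10 mm across from 24 to 48 mm up, then to 118 mm a square body 14 x 14 mm (sides along its x and y) to grasp. It stands with its point on the bottom of a hole of the tool block, sides along the block's
- nail_set_tip (a point): the flat point of the nail set, same as the origin of nail_set
- block: wooden tool block 56 x 132 x 46 mm, fixed, long side along its y. Origin: centre of the underside. Three holes 12.5 mm across, chamfered, bottom 8 mm above the bench, at x = 0, y = -45, 0 and 45 mm. One holds the nail set, the others hold awls with round wooden handles 26 mm across, tops up to 136 mm above the bench; which holds which differs
- hammer: shoemaker's hammer, 265 mm long, lying on the bench between the robot and the stand; to be left alone. Origin: middle of its length on the bench
- nail_tin: flat blue tack tin 70 x 102 x 30 mm on the bench; to be left alone. Origin: centre of its underside
- thread_spool: wooden spool of thread, 53 mm across and 62 mm high, standing on the bench; to be left alone. Origin: centre of its underside

How it is judged (in metres and radians):
On the way, in this order (a step that is already met when the one before it is completed fails the run):
1. the nail set is lifted out of its hole (distance of nail_set_tip from where it was at the start of the episode above 0.05 m), for 0.1 s.
2. the proud nail has been pressed flush (within 1.2 mm) and the others are still flush (value of joint nail_a between -0.0012 and 0.0012 m and value of joint nail_b between -0.0012 and 0.0012 m and value of joint nail_c between -0.0012 and 0.0012 m and value of joint nail_d between -0.0012 and 0.0012 m and value of joint nail_e between -0.0012 and 0.0012 m and value of joint nail_f between -0.0012 and 0.0012 m and value of joint nail_g between -0.0012 and 0.0012 m), for 0.2 s.
At the end, for the whole second after the job is handed in: all seven nail heads are within 1.2 mm of the rubber face, above or below; the nail set stands in the hole it came from (point within 10 mm of where it started, leaning less than 0.2 rad), at rest and released (all of step 2 and distance of nail_set_tip from where it was at the start of the episode below 0.01 m and angle between nail_set's own z axis and vertical below 0.2 rad and linear speed of nail_set below 0.01 m/s and contact force between nail_set and the fingers below 0.1 N); the robot touches nothing.
It fails at once if one of the flush nails is driven more than 1.5 mm below the face (value of joint any of nail_b, nail_c, nail_d, nail_e, nail_f, nail_g below -0.0015 m).
It fails at once if the proud nail is driven more than 1.5 mm below the face (value of joint nail_a below -0.0015 m).
It fails at once if the nail set or the hand leans on the heel or shoe with more than 30 N (contact force between any of nail_set, the arm and shoe above 30 N).
It fails at once if the hammer, the nail tin or the spool is shifted by more than 20 mm (distance of any of hammer, nail_tin, thread_spool from where it was at the start of the episode above 0.02 m).
It also fails if it takes over 72 s, if anything falls off the work surface, if the arm or the gripper's body presses on something with over 40 N, if the wrist force passes 120 N, or if a joint passes its speed limit or range.

## Robot

A 6-joint arm with a two-finger parallel gripper is mounted at the origin on the work surface; the furniture and walls round the work are solid. World frame = base frame: x ahead of the robot, y to its left, z up, the work surface at z = 0. Lengths are in m, angles in degrees, forces in N, time in s.
With the tool pointing down it reaches from about 0.35 to 0.875 m from the base axis. Payload 4.2 kg.
Tool frame: the origin (TCP) lies midway between the tips of the shut fingers; the grasp point (between the pads) lies 19 mm behind it (r.pinch_z is the distance from the TCP to the grasp point, in m); z points along the fingers, y is the line along which they close (so a half turn about z gives the same grasp; the last joint's range is limited). The gripper opens to 87 mm and grips with 3 to 60 N. Pads are 19 mm wide; open, the fingers measure 117 mm over their backs; the gripper's body (75 mm by 190 mm) begins 51 mm behind the grasp point.
Start: joints at [78.644, 22.042, 0.453, 0, -68.411, -14.817], TCP at [0.276, 0.561, 0.223] pointing down, gripper open.
Joint ranges: [-179.83, 179.83], [-69.29, 118.12], [-61.27, 80.66], [-181.25, 117.63], [-171.15, -9.14], [-177.46, 177.46]. Speed limits (degrees/s): [159.86, 159.86, 180, 180, 180, 180].

## Interface

Orientations are given as a 3x3 rotation matrix whose columns are the frame's x, y, z axes.
In Python, from station import r, imaging, models gives the robot as it stands. The module is installed in compiled form; this text tells all that it offers.
- The arm moves only by the tool apply_moves, never from a script. Its argument "moves" is a list of rows, each a list of 2 entries, a list of its own where there are three numbers: the shift along the tool's x, y, z in m, then the turn about the tool's z in degrees. A call has 1 to 5 rows; each row shifts and turns the commanded pose from where the row before left it, along the tool's axes as they then stand; what a row does not reach is not made up. A row lasts 1/12 s, in which the tool goes at most 41.7 mm and 7.16 degrees, less where a joint would pass 70% of its speed; a pose out of reach is approached as far as the arm can. A call is refused whole if a number of a shift passes 0.0417 or a number of a turn 7.16, either way. A call with a gripper value outside its range is refused whole. "hand" is the finger opening in m, from 0 to 0.087, set as the call begins (left out, the last holds). The fingers move at their own pace and stop on an object; the grip force is fixed at half the most. Time passes only in rows, so rows that do not move let the fingers close. It gives the time, the measured TCP pose, the force, the opening and the grip force at its end, in the units of the state.
- r.sense(): the state, without advancing time (a new reading comes with each control period).
- imaging.capture(name): name is "scene" or "top"; returns a dict with "frame" (480x640x3 uint8, blue, green, red), "intrinsics" (3x3 intrinsics, pixels), "eye" and "orientation" of the camera in the world. Camera axes: x right, y down, z forward; pixel columns grow to the right and rows downward; lengths in m; the calibration is good to about 2 mm. A picture is of the moment at which its call begins. There is no depth.
- r.finish_job(): hands the job in; it is judged then, once.
Trained networks look in a picture, given as the dict that the camera call returned (one of the last four; its "shot" number tells which), for a name from the list of things; names that differ only in an ending like _2 or _b are one class to them, and where a whole thing is asked for, a point or a joint stands for the part that bears it (a point fixed in the world has none). Each returns a list of dicts, best first, with "confidence" (0 to 1); they miss things now and then, are a little off and sometimes report something else, mostly with a low value. They report only what shows in the picture. A call takes as long as a camera call.
- models.cut_out(picture, target): "region" (480x640 bool, what is visible of it) and "extent" ([left, top, width, height] as shares, 0 to 1, of the picture: columns of its width, rows of its height, round what is visible of it).
- models.place_of(picture, target): "at" ([column, row] as shares, 0 to 1, of the picture: columns of its width, rows of its height: a listed point, or the origin of a listed thing).
The state is a dict: "time_s": time; "joints": joint angles; "joint_velocities": joint speeds; "effort": joint torques, N m; "tcp_pos": TCP position; "ee_rot": TCP orientation; "wrist_force": force on the tool from outside, world axes, zero at the start; "moment": the same for the moment, N m; "gripper_width": opening from 0.0 (shut) to 1.0 (fully open); "gripper_force": force on a finger pad.
Only numpy, scipy, OpenCV 4.12 (cv2) and the standard library are available. Lean on these libraries where they do the work, as an engineer would, in place of code of your own. Each camera call takes 0.05 s, during which the arm holds its last target. There are 200 camera calls.

## Working session

There is one attempt and no reset: what is moved stays moved. The work goes in short steps, Python scripts to look and compute and a tool call to move; the robot and the scene stay as the last step left them, time stands still between calls to the robot, and variables do not carry over. Pictures are saved under pics/ and viewed, at most 10 in all, crops included, and the job is handed in when it is done.

Besides the shell and the picture viewer there is one more tool, called after "Request:" as name(argument=value, ...) on one line, values as JSON. apply_moves: Moves the arm, as the interface text tells. Its arguments: {"type":"object","properties":{"moves":{"type":"array"},"hand":{"type":"number"}},"required":["moves"]}

```bash
mkdir -p pics; cat > h.py <<'E'
import numpy as np, cv2
from station import r, imaging, models
def ray(p,uv):
    K=np.array(p["intrinsics"]);R=np.array(p["orientation"]);d=R@np.linalg.solve(K,[uv[0],uv[1],1]);return np.array(p["eye"]),d
def onz(p,uv,z):
    e,d=ray(p,uv);return e+d*(z-e[2])/d[2]
def proj(p,X):
    c=np.array(p["orientation"]).T@(np.array(X)-np.array(p["eye"]));q=np.array(p["intrinsics"])@c;return q[:2]/q[2]
E
python3 - <<'E'
from h import *
s=r.sense();print(s["time_s"],s["tcp_pos"],np.round(s["ee_rot"],3).tolist(),s["wrist_force"],r.pinch_z)
for n in("scene","top"):
    p=imaging.capture(n);cv2.imwrite(f"pics/{n}0.png",p["frame"])
    print(n,np.round(p["eye"],3),np.round(p["orientation"],3).tolist(),p["intrinsics"][0][0])
    for t in("stand","heel_centre","nail_set","nail_set_tip","block","hammer","nail_tin","thread_spool"):
        for o in models.place_of(p,t)[:2]:
            uv=np.array(o["at"])*[640,480];print(t,round(o["confidence"],2),uv.round(1),onz(p,uv,{"heel_centre":.13,"nail_set":.008,"nail_set_tip":.008}.get(t,0)).round(4))
E
```

```text
0.0 [0.27537601 0.56042333 0.22147158] [[0.897, -0.441, -0.001], [-0.441, -0.897, -0.002], [0.0, 0.002, -1.0]] [-0.80806344  1.27273743 -0.52349196] 0.0187
scene [-0.256 -0.545  0.444] [[0.505, -0.317, 0.803], [-0.863, -0.214, 0.458], [0.026, -0.924, -0.382]] 451.55135997227916
stand 0.55 [294.3 270.4] [ 0.4908 -0.0637  0.    ]
stand 0.37 [401.3 310.1] [ 0.4616 -0.322   0.    ]
block 0.93 [401.7 310.1] [ 0.4621 -0.3227  0.    ]
hammer 0.96 [232.8 289.9] [ 0.3503 -0.0088  0.    ]
nail_tin 0.98 [348.8 355.1] [ 0.2864 -0.2997 -0.    ]
thread_spool 0.6 [301.7 322.3] [ 0.3256 -0.1867  0.    ]
top [ 0.29  -0.176  0.959] [[-0.009, -0.987, 0.163], [-1.0, 0.012, 0.016], [-0.018, -0.163, -0.987]] 488.2437795257556
stand 0.56 [279.6 223.4] [ 0.4829 -0.0638  0.    ]
nail_set 0.72 [429.4 235.7] [ 0.453  -0.3603  0.008 ]
block 0.61 [410.9 235.4] [ 0.4554 -0.3253  0.    ]
hammer 0.81 [245.1 280. ] [0.3702 0.0035 0.    ]
nail_tin 0.93 [402.8 325.1] [ 0.2799 -0.3034  0.    ]
thread_spool 0.83 [340.9 302.4] [ 0.3246 -0.1846  0.    ]
thread_spool 0.29 [404.2 323.4] [ 0.2832 -0.3062  0.    ]
```

View pics/scene0.png

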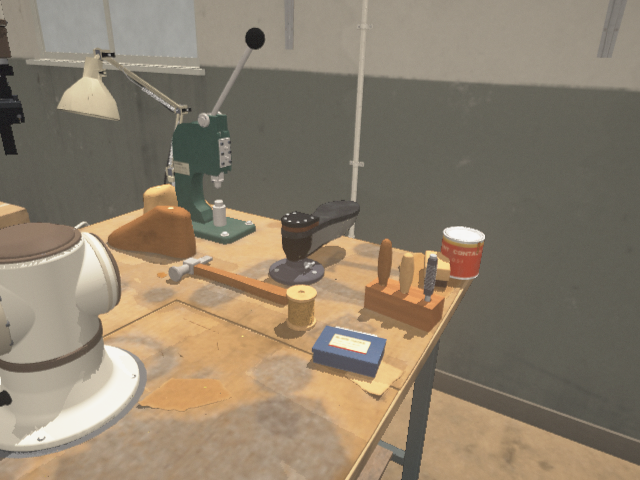

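View pics/top0.png

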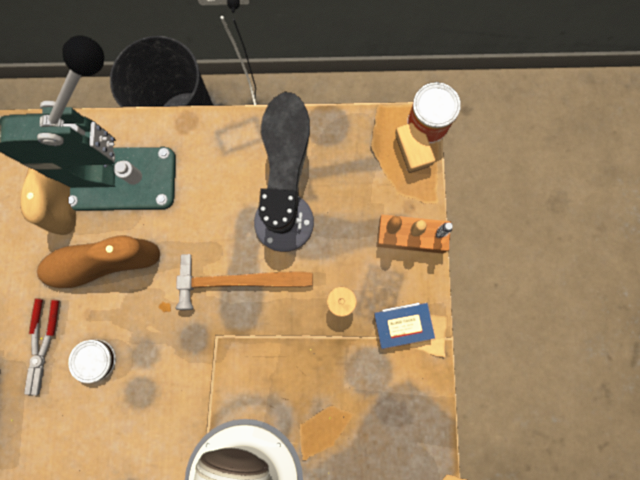

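The nail set is the dark tool in the block's right-hand hole, at about (432,240) in the top view and (430,275) in the scene view. The heel, with its white nail heads, is at about (278,210) in the top view. I'll enlarge both.

```bash
python3 - <<'E'
import cv2,numpy as np
t=cv2.imread("pics/top0.png");s=cv2.imread("pics/scene0.png")
c=lambda i,x,y,w,h:cv2.resize(i[y:y+h,x:x+w],(400,300),interpolation=cv2.INTER_CUBIC)
# top block 370..450 x 205..265 (x5); heel 240..320,180..240 (x5); scene heel 260..340,200..260; scene block 360..460,240..315? (x4)
cv2.imwrite("pics/c.png",np.vstack([np.hstack([c(t,375,200,80,60),c(t,240,180,80,60)]),np.hstack([c(s,360,245,100,75),c(s,270,195,60,45)])]))
E
```

```text
(no output)
```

View pics/c.png

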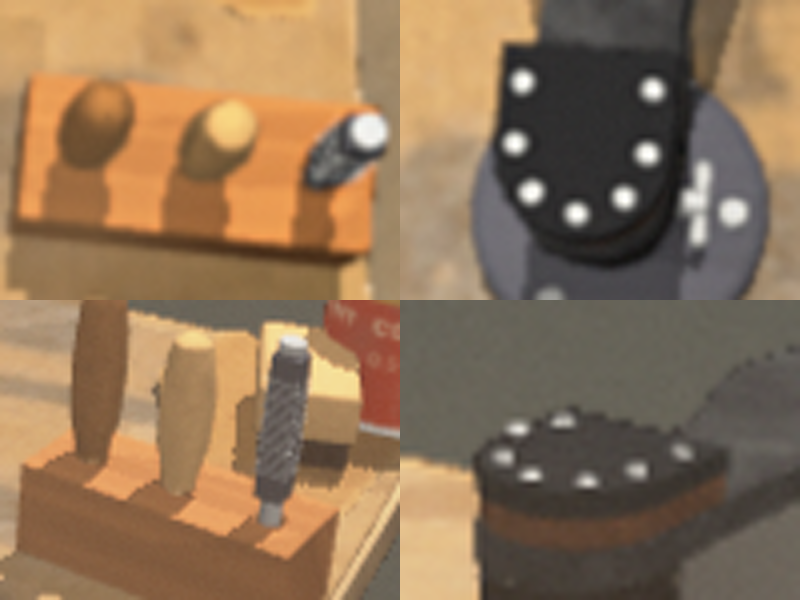

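```bash
cat > fit.py <<'E'
from h import *
from scipy.optimize import least_squares
T=imaging.capture("top");S=imaging.capture("scene")
N=np.array([[-26,0],[-19.3,16.3],[-19.3,-16.3],[-3,23],[-3,-23],[20,23],[20,-23]])/1e3
def refine(img,uv,w=3):
    g=img["frame"].astype(float).min(2);x,y=np.round(uv).astype(int);a=g[y-w:y+w+1,x-w:x+w+1];a=np.clip(a-90,0,None);Y,X=np.mgrid[y-w:y+w+1,x-w:x+w+1]
    return np.array([(a*X).sum(),(a*Y).sum()])/a.sum()
ct=np.array([[576,214],[531,192],[624,198],[515,143],[648,154],[522,82],[653,90]])
cs=np.array([[531,475],[503,457],[587,482],[518,430],[637,470],[563,421],[683,452]])
t=[refine(T,(c-[400,0])/5+[240,180]-.4) for c in ct];s=[refine(S,(c-[400,300])/6.667+[270,195]-.4,2) for c in cs]
def res(p,flat=False):
    c,q=np.cos(p[3]),np.sin(p[3]);o=[]
    for i,(n,a,b) in enumerate(zip(N,t,s)):
        X=np.array([p[0]+c*n[0]-q*n[1],p[1]+q*n[0]+c*n[1],p[2]])
        if i==res.k:X[2]+=.0042
        o+=[proj(T,X)-a,proj(S,X)-b+p[4:6]]
    return np.array(o).ravel()
for k in [-1]+list(range(7)):
    res.k=k;f=least_squares(lambda p:np.r_[res(p),p[4:]*.3],[.47,-.06,.13,0,0,0]);print(k,f.x.round(4),np.degrees(f.x[3]).round(1),f.cost.round(3))
    if k<0:print(f.fun[:28].reshape(7,4).round(2))
# tool: top centre z .132, base z .008
tt=np.array([368,130])/5+[375,200]-.4;ss=np.array([294,42])/4+[360,245]-.4
print("tooltop",onz(T,tt,.132),onz(S,ss,.132))
print("blk corners top",[onz(T,np.array(c)/5+[375,200]-.4,.046).round(4).tolist() for c in([32,75],[382,108],[370,250],[18,220])])
print("blk corners scene",[onz(S,np.array(c)/4+[360,245]-.4,.046).round(4).tolist() for c in([20,168],[262,255],[338,210])])
E
python3 fit.py
```

```text
-1 [ 0.4854 -0.0722  0.1272 -0.0813  0.2507  0.0141] -4.7 1.444
[[-0.15 -0.03  0.01 -0.19]
 [-0.09 -0.12 -0.18 -0.14]
 [ 0.02  0.01  0.01 -0.28]
 [ 0.31  0.32  0.24  1.43]
 [-0.03 -0.03 -0.06 -0.09]
 [-0.03 -0.16  0.17 -0.3 ]
 [-0.    0.01 -0.21 -0.41]]
0 [ 0.4855 -0.0722  0.1262 -0.0773  0.2465 -0.1432] -4.4 3.631
1 [ 0.4855 -0.0722  0.1264 -0.0745  0.2456 -0.086 ] -4.3 3.507
2 [ 0.4856 -0.0722  0.1262 -0.0828  0.2492 -0.1572] -4.7 3.758
3 [ 0.4854 -0.0722  0.1267 -0.0759  0.2483  0.0595] -4.4 0.151
4 [ 0.4855 -0.0722  0.1263 -0.0875  0.2523 -0.1066] -5.0 3.366
5 [ 0.4854 -0.0722  0.1266 -0.08    0.2499  0.0139] -4.6 3.831
6 [ 0.4855 -0.0722  0.1264 -0.0913  0.2551 -0.0694] -5.2 3.851
tooltop [ 0.44892567 -0.36921631  0.132     ] [ 0.44579381 -0.37105614  0.132     ]
blk corners top [[0.4884, -0.2628, 0.046], [0.4739, -0.395, 0.046], [0.4195, -0.3878, 0.046], [0.4325, -0.256, 0.046]]
blk corners scene [[0.4287, -0.2582, 0.046], [0.4148, -0.3775, 0.046], [0.471, -0.3943, 0.046]]
```

The fit points clearly to the nail at (-3, 23): its cost is 0.15, against over 3 for any other place. I'll still feel to confirm. The nail set is near (0.448, -0.370) and the block's yaw is about -6°. Next I'll plan the moves.

```bash
cat > plan.py <<'E'
from h import *
import sys
# args: x,y,z,turn per waypoint (turn total tool-z deg over that leg, frac of speed)
s=r.sense();P=np.array(s["tcp_pos"]);R=np.array(s["ee_rot"])
print("at",P.round(4),"yaw_y",np.degrees(np.arctan2(R[1,1],R[0,1])).round(2),"z",R[:,2].round(4),"F",np.round(s["wrist_force"],2),"t",s["time_s"],"w",s["gripper_width"],s["gripper_force"])
for a in sys.argv[1:]:
    x,y,z,tu,sp=map(float,a.split(","));D=np.array([x,y,z])-P
    n=int(max(np.ceil(np.linalg.norm(D)/(.041*sp)),np.ceil(abs(tu)/(7.1*sp)),1))
    print("leg",a)
    for i in range(n):
        st=np.round(R.T@D/n,4);t=round(tu/n,2);print([st.tolist(),t])
        c,q=np.cos(np.radians(t)),np.sin(np.radians(t));P=P+R@st;R=R@np.array([[c,-q,0],[q,c,0],[0,0,1]])
print("end",P.round(4))
E
python3 plan.py .38,.15,.22,0,0.95 .448,-.37,.22,69.8,0.95
```

```text
at [0.2756 0.5609 0.2226] yaw_y -116.17 z [ 0.  0. -1.] F [ 0.69  0.46 -0.06] t 1.0 w 1.0000485368985368 0.0
leg .38,.15,.22,0,0.95
[[0.025, 0.0293, 0.0002], 0.0]
[[0.025, 0.0293, 0.0002], 0.0]
[[0.025, 0.0293, 0.0002], 0.0]
[[0.025, 0.0293, 0.0002], 0.0]
[[0.025, 0.0293, 0.0002], 0.0]
[[0.025, 0.0293, 0.0002], 0.0]
[[0.025, 0.0293, 0.0002], 0.0]
[[0.025, 0.0293, 0.0002], 0.0]
[[0.025, 0.0293, 0.0002], 0.0]
[[0.025, 0.0293, 0.0002], 0.0]
[[0.025, 0.0293, 0.0002], 0.0]
leg .448,-.37,.22,69.8,0.95
[[0.0207, 0.0312, 0.0], 4.99]
[[0.0234, 0.0293, 0.0], 4.99]
[[0.0258, 0.0272, 0.0], 4.99]
[[0.0281, 0.0248, 0.0], 4.99]
[[0.0301, 0.0223, 0.0], 4.99]
[[0.032, 0.0196, 0.0], 4.99]
[[0.0336, 0.0167, 0.0], 4.99]
[[0.0349, 0.0137, 0.0], 4.99]
[[0.0359, 0.0106, 0.0], 4.99]
[[0.0367, 0.0075, 0.0], 4.99]
[[0.0372, 0.0043, 0.0], 4.99]
[[0.0375, 0.001, 0.0], 4.99]
[[0.0374, -0.0023, 0.0], 4.99]
[[0.0371, -0.0055, 0.0], 4.99]
end [ 0.4479 -0.37    0.2203]
```

Request:
apply_moves(moves=[[[0.025, 0.0293, 0], 0], [[0.025, 0.0293, 0], 0], [[0.025, 0.0293, 0], 0], [[0.025, 0.0293, 0], 0], [[0.025, 0.0293, 0], 0]], hand=0.087)

```text
time_s: 1.42
tcp_pos: [0.3233, 0.3726, 0.2226]
ee_rot: [[0.898, -0.441, 0.0], [-0.441, -0.898, 0.0], [0.0, -0.0, -1.0]]
wrist_force: [1.0, -0.1, 0.7]
gripper_width: 1.001
gripper_force: 0.0
```

Request:
apply_moves(moves=[[[0.025, 0.0293, 0], 0], [[0.025, 0.0293, 0], 0], [[0.025, 0.0293, 0], 0], [[0.025, 0.0293, 0], 0], [[0.025, 0.0293, 0], 0]])

```text
time_s: 1.83
tcp_pos: [0.3708, 0.1859, 0.223]
ee_rot: [[0.898, -0.44, 0.001], [-0.44, -0.898, 0.001], [0.0, -0.001, -1.0]]
wrist_force: [0.2, 0.3, 0.4]
gripper_width: 1.0
gripper_force: 0.0
```

Request:
apply_moves(moves=[[[0.025, 0.0293, 0], 0], [[0.0207, 0.0312, 0], 5], [[0.0234, 0.0293, 0], 5], [[0.0258, 0.0272, 0], 5], [[0.0281, 0.0248, 0], 5]])

```text
time_s: 2.25
tcp_pos: [0.3994, -0.0001, 0.2231]
ee_rot: [[0.69, -0.724, 0.001], [-0.724, -0.69, 0.001], [0.001, -0.001, -1.0]]
wrist_force: [1.2, -0.3, 0.7]
gripper_width: 1.0
gripper_force: 0.0
```

Request:
apply_moves(moves=[[[0.0301, 0.0223, 0], 5], [[0.032, 0.0196, 0], 5], [[0.0336, 0.0167, 0], 5], [[0.0349, 0.0137, 0], 5], [[0.0359, 0.0106, 0], 5]])

```text
time_s: 2.67
tcp_pos: [0.4235, -0.1862, 0.2229]
ee_rot: [[0.319, -0.948, 0.001], [-0.948, -0.319, -0.0], [0.0, -0.001, -1.0]]
wrist_force: [1.4, -0.1, 0.3]
gripper_width: 0.997
gripper_force: 0.0
```

Request:
apply_moves(moves=[[[0.0367, 0.0075, 0], 5], [[0.0372, 0.0043, 0], 5], [[0.0375, 0.001, 0], 5], [[0.0374, -0.0023, 0], 5], [[0, 0, 0], 5]])

```text
time_s: 3.08
tcp_pos: [0.4431, -0.3382, 0.2218]
ee_rot: [[-0.117, -0.993, -0.0], [-0.993, 0.117, -0.002], [0.002, -0.0, -1.0]]
wrist_force: [0.0, -0.3, 0.5]
gripper_width: 0.998
gripper_force: 0.0
```

```bash
python3 plan.py .448,-.37,.17,0,0.8; python3 - <<'E'
from h import *
T=imaging.capture("top");S=imaging.capture("scene")
c=lambda i,x,y,w,h:cv2.resize(i["frame"][y:y+h,x:x+w],(400,300),interpolation=cv2.INTER_CUBIC)
cv2.imwrite("pics/d.png",np.hstack([c(T,340,150,160,120),c(S,340,180,160,120)]))
for p in(T,S):
  for X in([.448,-.370,.132],[.448,-.370,.046]):print(proj(p,X).round(1))
E
```

```text
at [ 0.4431 -0.3382  0.2218] yaw_y 173.29 z [-1.0e-04 -1.7e-03 -1.0e+00] F [ 0.05 -0.29  0.48] t 3.0833 w 0.9982970381962047 0.0
leg .448,-.37,.17,0,0.8
[[0.0155, -0.0043, 0.0259], 0.0]
[[0.0155, -0.0043, 0.0259], 0.0]
end [ 0.448  -0.3701  0.1701]
[448.7 226.1]
[438.4 234.8]
[432.9 254.5]
[426.8 298.8]
```

View pics/d.png

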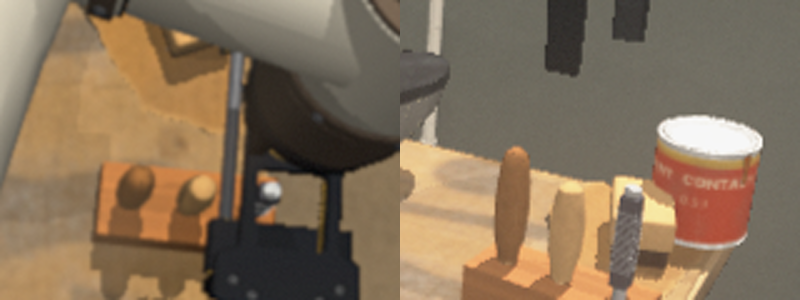

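The nail set's projected position matches the pictures, with its top at about (448,226) in the top view and (433,255) in the scene view. I'll descend and close the fingers.

Request:
apply_moves(moves=[[[0.0155, -0.0043, 0.0259], -0.7], [[0.0155, -0.0043, 0.0259], 0], [[0, 0, 0.02], 0], [[0, 0, 0.02], 0], [[0, 0, 0], 0]])

```text
time_s: 3.6
tcp_pos: [0.4455, -0.3621, 0.1267]
ee_rot: [[-0.093, -0.996, -0.007], [-0.996, 0.093, 0.005], [-0.004, 0.008, -1.0]]
wrist_force: [-1.9, 0.3, -0.3]
gripper_width: 0.998
gripper_force: 0.0
```

```bash
python3 plan.py .448,-.37,.082,0,0.6
```

```text
at [ 0.4455 -0.3621  0.1267] yaw_y 174.66 z [-0.0074  0.0048 -1.    ] F [-1.9   0.28 -0.28] t 3.6 w 0.9980205047319238 0.0
leg .448,-.37,.082,0,0.6
[[0.0039, -0.0018, 0.0223], 0.0]
[[0.0039, -0.0018, 0.0223], 0.0]
end [ 0.448  -0.37    0.0821]
```

Request:
apply_moves(moves=[[[0, 0, 0], 0], [[0, 0, 0], 0]])

```text
time_s: 3.77
tcp_pos: [0.449, -0.3644, 0.1324]
ee_rot: [[-0.093, -0.996, 0.002], [-0.996, 0.093, -0.002], [0.001, -0.002, -1.0]]
wrist_force: [-0.2, 0.4, 0.5]
gripper_width: 1.0
gripper_force: 0.0
```

```bash
python3 plan.py .448,-.37,.082,0,0.3
```

```text
at [ 0.449  -0.3644  0.1324] yaw_y 174.68 z [ 0.002  -0.0015 -1.    ] F [-0.24  0.44  0.46] t 3.7667 w 1.0004560814555108 0.0
leg .448,-.37,.082,0,0.3
[[0.0011, 0.0001, 0.0101], 0.0]
[[0.0011, 0.0001, 0.0101], 0.0]
[[0.0011, 0.0001, 0.0101], 0.0]
[[0.0011, 0.0001, 0.0101], 0.0]
[[0.0011, 0.0001, 0.0101], 0.0]
end [ 0.4481 -0.3699  0.0819]
```

Request:
apply_moves(moves=[[[0.0011, 0.0001, 0.0101], 0.7], [[0.0011, 0.0001, 0.0101], 0], [[0.0011, 0.0001, 0.0101], 0], [[0.0011, 0.0001, 0.0101], 0], [[0.0011, 0.0001, 0.0101], 0]])

```text
time_s: 4.18
tcp_pos: [0.4466, -0.37, 0.079]
ee_rot: [[-0.108, -0.994, -0.001], [-0.994, 0.108, 0.0], [-0.0, 0.001, -1.0]]
wrist_force: [0.2, -0.0, -0.3]
gripper_width: 1.002
gripper_force: 0.0
```

Request:
apply_moves(moves=[[[0, 0, 0], 0], [[0, 0, 0], 0], [[0, 0, 0], 0]])

```text
time_s: 4.43
tcp_pos: [0.4471, -0.3703, 0.0803]
ee_rot: [[-0.107, -0.994, 0.0], [-0.994, 0.107, -0.0], [0.0, -0.0, -1.0]]
wrist_force: [1.1, 0.5, -0.1]
gripper_width: 1.001
gripper_force: 0.0
```

```bash
python3 plan.py
```

```text
at [ 0.4471 -0.3703  0.0803] yaw_y 173.83 z [ 0.e+00 -3.e-04 -1.e+00] F [ 1.06  0.48 -0.15] t 4.4333 w 1.0006337353982344 0.0
end [ 0.4471 -0.3703  0.0803]
```

Request:
apply_moves(moves=[[[0, 0, 0], 0], [[0, 0, 0], 0], [[0, 0, 0], 0], [[0, 0, 0], 0], [[0, 0, 0], 0]], hand=0.0)

```text
time_s: 4.85
tcp_pos: [0.447, -0.37, 0.0805]
ee_rot: [[-0.107, -0.994, 0.0], [-0.994, 0.107, -0.0], [0.0, -0.0, -1.0]]
wrist_force: [0.9, 0.5, -0.6]
gripper_width: 0.707
gripper_force: 0.0
```

Request:
apply_moves(moves=[[[0, 0, 0], 0], [[0, 0, 0], 0], [[0, 0, 0], 0], [[0, 0, 0], 0], [[0, 0, 0], 0]])

```text
time_s: 5.27
tcp_pos: [0.4469, -0.37, 0.0802]
ee_rot: [[-0.107, -0.994, -0.0], [-0.994, 0.107, -0.0], [0.0, 0.0, -1.0]]
wrist_force: [-0.4, 0.2, 0.6]
gripper_width: 0.328
gripper_force: 0.0
```

```bash
for i in 1 2 3; do python3 plan.py; done
```

```text
at [ 0.4469 -0.37    0.0802] yaw_y 173.83 z [-1.e-04 -0.e+00 -1.e+00] F [-0.37  0.2   0.56] t 5.2667 w 0.3275125567725795 0.0
end [ 0.4469 -0.37    0.0802]
at [ 0.4469 -0.37    0.0802] yaw_y 173.83 z [-1.e-04 -0.e+00 -1.e+00] F [-0.37  0.2   0.56] t 5.2667 w 0.3275125567725795 0.0
end [ 0.4469 -0.37    0.0802]
at [ 0.4469 -0.37    0.0802] yaw_y 173.83 z [-1.e-04 -0.e+00 -1.e+00] F [-0.37  0.2   0.56] t 5.2667 w 0.3275125567725795 0.0
end [ 0.4469 -0.37    0.0802]
```

Request:
apply_moves(moves=[[[0, 0, 0], 0], [[0, 0, 0], 0], [[0, 0, 0], 0], [[0, 0, 0], 0], [[0, 0, 0], 0]])

```text
time_s: 5.68
tcp_pos: [0.4473, -0.3701, 0.0803]
ee_rot: [[-0.107, -0.994, 0.001], [-0.994, 0.107, -0.0], [0.0, -0.001, -1.0]]
wrist_force: [1.9, -0.5, -0.4]
gripper_width: 0.153
gripper_force: 30.0
```

Request:
apply_moves(moves=[[[0, 0, 0], 0], [[0, 0, 0], 0], [[0, 0, 0], 0]])

```text
time_s: 5.93
tcp_pos: [0.4473, -0.3701, 0.0803]
ee_rot: [[-0.107, -0.994, 0.001], [-0.994, 0.107, -0.0], [0.0, -0.001, -1.0]]
wrist_force: [1.7, -0.2, -1.3]
gripper_width: 0.16
gripper_force: 30.0
```

Request:
apply_moves(moves=[[[0, 0, -0.01], 0], [[0, 0, -0.015], 0], [[0, 0, -0.02], 0], [[0, 0, -0.02], 0], [[0, 0, -0.02], 0]])

```text
time_s: 6.35
tcp_pos: [0.4457, -0.3696, 0.1665]
ee_rot: [[-0.108, -0.994, -0.003], [-0.994, 0.108, 0.001], [-0.001, 0.003, -1.0]]
wrist_force: [-0.2, 0.5, -0.7]
gripper_width: 0.158
gripper_force: 30.0
```

Request:
apply_moves(moves=[[[0, 0, -0.02], 0], [[0, 0, -0.02], 0], [[0, 0, -0.02], 0], [[0, 0, -0.015], 0], [[0, 0, 0], 0]])

```text
time_s: 6.77
tcp_pos: [0.4475, -0.3708, 0.2447]
ee_rot: [[-0.107, -0.994, 0.005], [-0.994, 0.107, -0.004], [0.003, -0.005, -1.0]]
wrist_force: [0.6, -0.2, 0.6]
gripper_width: 0.16
gripper_force: 30.0
```

```bash
python3 plan.py .4854,-.0722,.24,0,0.7 .4854,-.0722,.212,0,0.3; python3 - <<'E'
from h import *
S=imaging.capture("scene");T=imaging.capture("top")
c=lambda i,x,y,w,h:cv2.resize(i["frame"][y:y+h,x:x+w],(400,300),interpolation=cv2.INTER_CUBIC)
cv2.imwrite("pics/e.png",np.hstack([c(T,340,150,160,120),c(S,380,150,120,90)]))
P=np.array(r.sense()["tcp_pos"]);print([proj(S,P+[0,0,d]).round(1) for d in(-.0723,-.024,.04)])
E
```

```text
at [ 0.4475 -0.3708  0.2447] yaw_y 173.85 z [ 0.0047 -0.0037 -1.    ] F [ 0.62 -0.22  0.64] t 6.7667 w 0.16016478816796834 29.999124517198652
leg .4854,-.0722,.24,0,0.7
[[-0.0274, -0.0005, 0.0003], 0.0]
[[-0.0274, -0.0005, 0.0003], 0.0]
[[-0.0274, -0.0005, 0.0003], 0.0]
[[-0.0274, -0.0005, 0.0003], 0.0]
[[-0.0274, -0.0005, 0.0003], 0.0]
[[-0.0274, -0.0005, 0.0003], 0.0]
[[-0.0274, -0.0005, 0.0003], 0.0]
[[-0.0274, -0.0005, 0.0003], 0.0]
[[-0.0274, -0.0005, 0.0003], 0.0]
[[-0.0274, -0.0005, 0.0003], 0.0]
[[-0.0274, -0.0005, 0.0003], 0.0]
leg .4854,-.0722,.212,0,0.3
[[0.0001, -0.0, 0.0095], 0.0]
[[0.0001, -0.0, 0.0095], 0.0]
[[0.0001, -0.0, 0.0095], 0.0]
end [ 0.4853 -0.0722  0.212 ]
[array([435., 235.]), array([438.8, 207.4]), array([444. , 168.5])]
```

View pics/e.png

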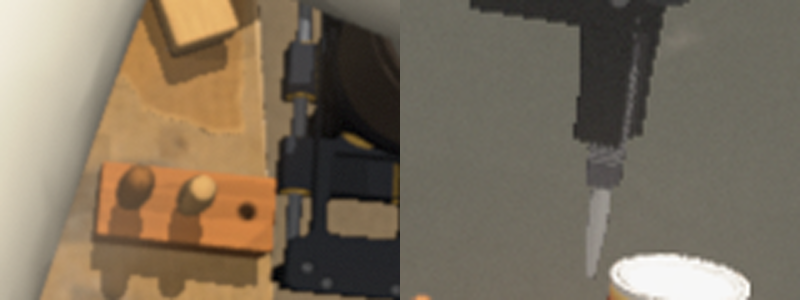

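The nail set is out of the block, hanging straight from the fingers with its point at about (438,232) in the scene view, and the hole is empty. I'll go to above the heel centre.

Request:
apply_moves(moves=[[[-0.015, 0, 0], 0], [[-0.0274, -0.0005, 0], 0], [[-0.0274, -0.0005, 0], 0], [[-0.0274, -0.0005, 0], 0], [[-0.0274, -0.0005, 0], 0]])

```text
time_s: 7.28
tcp_pos: [0.4608, -0.2449, 0.2383]
ee_rot: [[-0.108, -0.994, -0.005], [-0.994, 0.108, 0.001], [-0.001, 0.005, -1.0]]
wrist_force: [0.5, 0.5, -0.6]
gripper_width: 0.156
gripper_force: 30.0
```

Request:
apply_moves(moves=[[[-0.0274, -0.0005, 0], 0], [[-0.0274, -0.0005, 0], 0], [[-0.0274, -0.0005, 0], 0], [[-0.0274, -0.0005, 0], 0], [[-0.0274, -0.0005, 0], 0]])

```text
time_s: 7.7
tcp_pos: [0.478, -0.1091, 0.2385]
ee_rot: [[-0.108, -0.994, -0.004], [-0.994, 0.108, 0.0], [0.0, 0.004, -1.0]]
wrist_force: [0.7, -1.1, -0.9]
gripper_width: 0.157
gripper_force: 30.0
```

Request:
apply_moves(moves=[[[-0.0274, -0.0005, 0], 0], [[-0.0124, 0, 0], 0], [[0, 0, 0.01], 0], [[0, 0, 0.01], 0], [[0, 0, 0], 0]])

```text
time_s: 8.12
tcp_pos: [0.4816, -0.0713, 0.2165]
ee_rot: [[-0.108, -0.994, -0.008], [-0.994, 0.108, -0.0], [0.001, 0.008, -1.0]]
wrist_force: [-1.0, 0.4, -1.0]
gripper_width: 0.157
gripper_force: 30.0
```

Request:
apply_moves(moves=[[[0, 0, 0], 0], [[0, 0, 0], 0], [[0, 0, 0], 0]])

```text
time_s: 8.37
tcp_pos: [0.4844, -0.0716, 0.2203]
ee_rot: [[-0.109, -0.994, 0.0], [-0.994, 0.109, -0.0], [0.0, -0.0, -1.0]]
wrist_force: [0.7, -0.3, -0.2]
gripper_width: 0.156
gripper_force: 30.0
```

```bash
python3 - <<'E'
from h import *
S=imaging.capture("scene");T=imaging.capture("top")
P=np.array(r.sense()["tcp_pos"]);print(P,r.sense()["wrist_force"],[proj(S,P+[0,0,d]).round(1) for d in(-.0723,-.024)],[proj(T,P+[0,0,d]).round(1) for d in(-.0723,-.024)])
u=proj(S,P-[0,0,.0723]);x,y=np.round(u).astype(int)-[30,30]
a,b=np.round(proj(T,P)).astype(int)-[40,30]
c=lambda i,x,y,w,h:cv2.resize(i["frame"][y:y+h,x:x+w],(400,400*h//w),interpolation=cv2.INTER_CUBIC)
print(x,y,a,b);A=c(S,x,y,60,60);B=c(T,a,b,80,80);cv2.imwrite("pics/f.png",np.hstack([A,B]))
E
```

```text
[ 0.48442777 -0.07136415  0.22053998] [-0.83156859 -0.52944532  0.05528447] [array([296.2, 207.5]), array([296.4, 184.7])] [array([274. , 205.5]), array([270.2, 198.5])]
266 178 228 165
```

View pics/f.png

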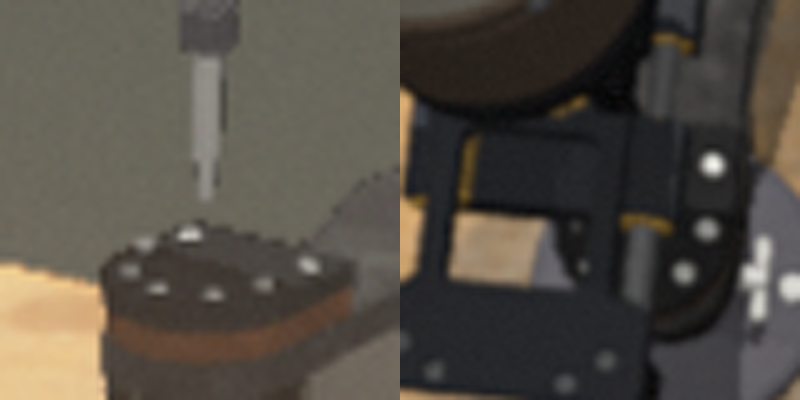

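The point shows at (296.5,207.6) in the scene view, which matches the prediction of (296.2,207.5), so the tip offset is good. Next I'll feel the bare rubber in the middle to get the face height.

Request:
apply_moves(moves=[[[0, 0, 0.005], 0], [[0, 0, 0.005], 0], [[0, 0, 0.004], 0], [[0, 0, 0], 0], [[0, 0, 0], 0]])

```text
time_s: 8.88
tcp_pos: [0.4841, -0.0709, 0.2058]
ee_rot: [[-0.107, -0.994, -0.001], [-0.994, 0.107, -0.0], [0.0, 0.001, -1.0]]
wrist_force: [-0.2, -0.6, -0.5]
gripper_width: 0.159
gripper_force: 30.0
```

Request:
apply_moves(moves=[[[0, 0, 0.001], 0], [[0, 0, 0.001], 0], [[0, 0, 0.0], 0], [[0, 0, 0], 0]])

```text
time_s: 9.22
tcp_pos: [0.4843, -0.0709, 0.2043]
ee_rot: [[-0.107, -0.994, 0.0], [-0.994, 0.107, 0.0], [-0.0, -0.0, -1.0]]
wrist_force: [0.3, 0.1, -1.5]
gripper_width: 0.157
gripper_force: 30.0
```

Request:
apply_moves(moves=[[[0, 0, 0.001], 0], [[0, 0, 0.001], 0], [[0, 0, 0.0], 0], [[0, 0, 0], 0]])

```text
time_s: 9.55
tcp_pos: [0.4843, -0.0709, 0.2022]
ee_rot: [[-0.107, -0.994, -0.0], [-0.994, 0.107, -0.0], [0.0, 0.0, -1.0]]
wrist_force: [0.3, -0.4, -0.0]
gripper_width: 0.159
gripper_force: 30.0
```

Request:
apply_moves(moves=[[[0, 0, 0.001], 0], [[0, 0, 0.0], 0], [[0, 0, 0], 0]])

```text
time_s: 9.8
tcp_pos: [0.4842, -0.0709, 0.2012]
ee_rot: [[-0.108, -0.994, -0.0], [-0.994, 0.108, -0.0], [0.0, 0.0, -1.0]]
wrist_force: [0.2, 0.7, -0.5]
gripper_width: 0.156
gripper_force: 30.0
```

Request:
apply_moves(moves=[[[0, 0, 0.001], 0], [[0, 0, 0.0], 0], [[0, 0, 0], 0]])

```text
time_s: 10.05
tcp_pos: [0.4843, -0.0709, 0.2002]
ee_rot: [[-0.108, -0.994, -0.0], [-0.994, 0.108, -0.0], [0.0, 0.0, -1.0]]
wrist_force: [0.4, -0.1, -1.5]
gripper_width: 0.157
gripper_force: 30.0
```

Request:
apply_moves(moves=[[[0, 0, 0.0005], 0], [[0, 0, 0.0], 0], [[0, 0, 0], 0]])

```text
time_s: 10.3
tcp_pos: [0.4843, -0.0709, 0.1997]
ee_rot: [[-0.107, -0.994, -0.0], [-0.994, 0.107, 0.0], [0.0, 0.0, -1.0]]
wrist_force: [0.2, 0.8, 0.5]
gripper_width: 0.161
gripper_force: 30.0
```

Request:
apply_moves(moves=[[[0, 0, 0.0005], 0], [[0, 0, 0.0], 0], [[0, 0, 0], 0]])

```text
time_s: 10.55
tcp_pos: [0.4843, -0.0709, 0.1992]
ee_rot: [[-0.108, -0.994, -0.0], [-0.994, 0.108, -0.0], [0.0, 0.0, -1.0]]
wrist_force: [0.9, 0.2, -0.9]
gripper_width: 0.158
gripper_force: 30.0
```

Request:
apply_moves(moves=[[[0, 0, 0.0005], 0], [[0, 0, 0.0], 0], [[0, 0, 0], 0]])

```text
time_s: 10.8
tcp_pos: [0.4844, -0.0709, 0.1991]
ee_rot: [[-0.107, -0.994, 0.0], [-0.994, 0.107, -0.0], [0.0, -0.0, -1.0]]
wrist_force: [-1.4, 0.2, 2.3]
gripper_width: 0.158
gripper_force: 30.0
```

Request:
apply_moves(moves=[[[0, 0, 0.0005], 0], [[0, 0, 0.0], 0], [[0, 0, 0], 0]])

```text
time_s: 11.05
tcp_pos: [0.4844, -0.0709, 0.199]
ee_rot: [[-0.107, -0.994, 0.001], [-0.994, 0.107, -0.0], [0.0, -0.001, -1.0]]
wrist_force: [-2.5, 0.2, 5.8]
gripper_width: 0.155
gripper_force: 30.0
```

The rubber face is met at TCP z ≈ 0.1990. I'll raise the tool, go over the suspected nail and feel it.

Request:
apply_moves(moves=[[[0, 0, -0.006], 0], [[0, 0, -0.005], 0], [[-0.01, 0.0012, 0], 0], [[-0.0118, 0.0013, 0], 0], [[0, 0, 0], 0]])

```text
time_s: 11.47
tcp_pos: [0.4843, -0.0475, 0.2092]
ee_rot: [[-0.106, -0.994, 0.0], [-0.994, 0.106, 0.001], [-0.001, -0.0, -1.0]]
wrist_force: [0.1, -0.3, -0.7]
gripper_width: 0.16
gripper_force: 30.0
```

Request:
apply_moves(moves=[[[0, 0, 0.002], 0], [[0, 0, 0.001], 0], [[0, 0, 0], 0], [[0, 0, 0], 0]])

```text
time_s: 11.8
tcp_pos: [0.484, -0.0492, 0.206]
ee_rot: [[-0.108, -0.994, -0.001], [-0.994, 0.108, -0.0], [0.0, 0.001, -1.0]]
wrist_force: [-0.2, 0.2, 0.1]
gripper_width: 0.157
gripper_force: 30.0
```

Request:
apply_moves(moves=[[[0, 0, 0.001], 0], [[0, 0, 0], 0], [[0, 0, 0], 0]])

```text
time_s: 12.05
tcp_pos: [0.4841, -0.0491, 0.2052]
ee_rot: [[-0.108, -0.994, -0.0], [-0.994, 0.108, -0.0], [0.0, 0.0, -1.0]]
wrist_force: [-0.8, -0.2, -1.5]
gripper_width: 0.157
gripper_force: 30.0
```

```bash
python3 plan.py
```

```text
at [ 0.4841 -0.0491  0.2052] yaw_y 173.81 z [-2.e-04 -0.e+00 -1.e+00] F [-0.82 -0.23 -1.52] t 12.05 w 0.15711752866013473 29.999047291930765
end [ 0.4841 -0.0491  0.2052]
```

Request:
apply_moves(moves=[[[0, 0, 0.001], 0], [[0, 0, 0], 0], [[0, 0, 0], 0]])

```text
time_s: 12.3
tcp_pos: [0.4841, -0.049, 0.2042]
ee_rot: [[-0.108, -0.994, -0.0], [-0.994, 0.108, -0.0], [0.0, 0.0, -1.0]]
wrist_force: [-0.1, 0.8, -0.9]
gripper_width: 0.153
gripper_force: 30.0
```

Request:
apply_moves(moves=[[[0, 0, 0.0007], 0], [[0, 0, 0], 0], [[0, 0, 0], 0]])

```text
time_s: 12.55
tcp_pos: [0.4842, -0.0489, 0.2035]
ee_rot: [[-0.107, -0.994, -0.0], [-0.994, 0.107, -0.0], [0.0, 0.0, -1.0]]
wrist_force: [-0.1, 0.3, -1.3]
gripper_width: 0.16
gripper_force: 30.0
```

Request:
apply_moves(moves=[[[0, 0, 0.0007], 0], [[0, 0, 0], 0], [[0, 0, 0], 0]])

```text
time_s: 12.8
tcp_pos: [0.4843, -0.0489, 0.2032]
ee_rot: [[-0.107, -0.994, 0.0], [-0.994, 0.107, -0.0], [0.0, -0.0, -1.0]]
wrist_force: [-0.1, 0.0, 1.3]
gripper_width: 0.155
gripper_force: 30.0
```

Contact came at TCP z ≈ 0.2032, 4.2 mm above the rubber, so this is the proud nail. I'll press it in small steps.

Request:
apply_moves(moves=[[[0, 0, 0.0007], 0], [[0, 0, 0.0007], 0], [[0, 0, 0], 0], [[0, 0, 0], 0]])

```text
time_s: 13.13
tcp_pos: [0.4844, -0.049, 0.2029]
ee_rot: [[-0.107, -0.994, 0.001], [-0.994, 0.107, -0.0], [0.0, -0.001, -1.0]]
wrist_force: [-3.5, 0.6, 7.1]
gripper_width: 0.157
gripper_force: 30.0
```

Request:
apply_moves(moves=[[[0, 0, 0.0007], 0], [[0, 0, 0.0007], 0], [[0, 0, 0], 0], [[0, 0, 0], 0]])

```text
time_s: 13.47
tcp_pos: [0.4845, -0.049, 0.2023]
ee_rot: [[-0.107, -0.994, 0.002], [-0.994, 0.107, -0.001], [0.0, -0.002, -1.0]]
wrist_force: [-3.9, 0.9, 10.7]
gripper_width: 0.159
gripper_force: 30.0
```

```bash
python3 plan.py
```

```text
at [ 0.4845 -0.049   0.2023] yaw_y 173.87 z [ 1.6e-03 -6.0e-04 -1.0e+00] F [-3.86  0.91 10.73] t 13.4667 w 0.15878057040903626 30.001848307438195
end [ 0.4845 -0.049   0.2023]
```

Request:
apply_moves(moves=[[[0, 0, 0.0007], 0], [[0, 0, 0.0007], 0], [[0, 0, 0], 0], [[0, 0, 0], 0]])

```text
time_s: 13.8
tcp_pos: [0.4845, -0.049, 0.201]
ee_rot: [[-0.107, -0.994, 0.002], [-0.994, 0.107, -0.001], [0.0, -0.002, -1.0]]
wrist_force: [-3.4, 2.1, 11.4]
gripper_width: 0.16
gripper_force: 30.0
```

Request:
apply_moves(moves=[[[0, 0, 0.0005], 0], [[0, 0, 0.0], 0], [[0, 0, 0], 0], [[0, 0, 0], 0]])

```text
time_s: 14.13
tcp_pos: [0.4845, -0.0491, 0.2006]
ee_rot: [[-0.107, -0.994, 0.002], [-0.994, 0.107, -0.001], [0.0, -0.002, -1.0]]
wrist_force: [-4.9, 2.3, 12.2]
gripper_width: 0.161
gripper_force: 30.0
```

Request:
apply_moves(moves=[[[0, 0, 0.0005], 0], [[0, 0, 0.0004], 0], [[0, 0, 0], 0], [[0, 0, 0], 0]])

```text
time_s: 14.47
tcp_pos: [0.4845, -0.0491, 0.1997]
ee_rot: [[-0.107, -0.994, 0.002], [-0.994, 0.107, -0.001], [0.0, -0.002, -1.0]]
wrist_force: [-4.8, 0.6, 12.2]
gripper_width: 0.159
gripper_force: 30.0
```

Request:
apply_moves(moves=[[[0, 0, 0.0005], 0], [[0, 0, 0], 0], [[0, 0, 0], 0]])

```text
time_s: 14.72
tcp_pos: [0.4845, -0.049, 0.1992]
ee_rot: [[-0.107, -0.994, 0.002], [-0.994, 0.107, -0.001], [0.0, -0.002, -1.0]]
wrist_force: [-3.4, 1.4, 12.2]
gripper_width: 0.156
gripper_force: 30.0
```

The nail is at face height if the tool hasn't slipped in the grip. I'll feel the rubber again to check.

Request:
apply_moves(moves=[[[0, 0, -0.005], 0], [[0, 0, -0.004], 0], [[0.0118, -0.0013, 0], 0], [[0.01, -0.0012, 0], 0], [[0, 0, 0], 0]])

```text
time_s: 15.13
tcp_pos: [0.4841, -0.072, 0.2054]
ee_rot: [[-0.109, -0.994, -0.001], [-0.994, 0.109, -0.0], [0.0, 0.001, -1.0]]
wrist_force: [-0.5, -0.1, -0.2]
gripper_width: 0.157
gripper_force: 30.0
```

Request:
apply_moves(moves=[[[0, 0, 0.002], 0], [[0, 0, 0.002], 0], [[0, 0, 0.001], 0], [[0, 0, 0], 0], [[0, 0, 0], 0]])

```text
time_s: 15.55
tcp_pos: [0.4843, -0.0707, 0.2005]
ee_rot: [[-0.107, -0.994, -0.0], [-0.994, 0.107, -0.0], [0.0, 0.0, -1.0]]
wrist_force: [0.1, -0.3, -0.5]
gripper_width: 0.158
gripper_force: 30.0
```

Request:
apply_moves(moves=[[[0, 0, 0.001], 0], [[0, 0, 0], 0], [[0, 0, 0], 0]])

```text
time_s: 15.8
tcp_pos: [0.4843, -0.0708, 0.1997]
ee_rot: [[-0.107, -0.994, -0.0], [-0.994, 0.107, 0.0], [-0.0, 0.0, -1.0]]
wrist_force: [-0.5, -0.2, -1.1]
gripper_width: 0.16
gripper_force: 30.0
```

Request:
apply_moves(moves=[[[0, 0, 0.0005], 0], [[0, 0, 0], 0], [[0, 0, 0], 0]])

```text
time_s: 16.05
tcp_pos: [0.4843, -0.0709, 0.1993]
ee_rot: [[-0.108, -0.994, 0.0], [-0.994, 0.108, -0.0], [-0.0, -0.0, -1.0]]
wrist_force: [0.5, -0.7, -0.6]
gripper_width: 0.163
gripper_force: 30.0
```

Request:
apply_moves(moves=[[[0, 0, 0.0005], 0], [[0, 0, 0], 0], [[0, 0, 0], 0]])

```text
time_s: 16.3
tcp_pos: [0.4844, -0.0709, 0.1991]
ee_rot: [[-0.107, -0.994, 0.0], [-0.994, 0.107, -0.0], [0.0, -0.0, -1.0]]
wrist_force: [-0.5, -1.1, 1.6]
gripper_width: 0.159
gripper_force: 30.0
```

There was no slip: the face is again at 0.1991 and the nail was left at 0.1992, so it is flush. Now I'll return the tool.

Request:
apply_moves(moves=[[[0, 0, -0.01], 0], [[0, 0, -0.015], 0], [[0, 0, -0.015], 0], [[0, 0, 0], 0], [[0, 0, 0], 0]])

```text
time_s: 16.72
tcp_pos: [0.4847, -0.0707, 0.2394]
ee_rot: [[-0.108, -0.994, 0.002], [-0.994, 0.108, 0.001], [-0.001, -0.002, -1.0]]
wrist_force: [0.4, 0.0, -1.1]
gripper_width: 0.153
gripper_force: 30.0
```

```bash
python3 plan.py .4473,-.3701,.24,0,0.7
```

```text
at [ 0.4847 -0.0707  0.2394] yaw_y 173.82 z [ 2.1e-03  7.0e-04 -1.0e+00] F [ 0.43  0.02 -1.06] t 16.7167 w 0.15326034672812539 29.999274720903486
leg .4473,-.3701,.24,0,0.7
[[0.0274, 0.0005, -0.0001], 0.0]
[[0.0274, 0.0005, -0.0001], 0.0]
[[0.0274, 0.0005, -0.0001], 0.0]
[[0.0274, 0.0005, -0.0001], 0.0]
[[0.0274, 0.0005, -0.0001], 0.0]
[[0.0274, 0.0005, -0.0001], 0.0]
[[0.0274, 0.0005, -0.0001], 0.0]
[[0.0274, 0.0005, -0.0001], 0.0]
[[0.0274, 0.0005, -0.0001], 0.0]
[[0.0274, 0.0005, -0.0001], 0.0]
[[0.0274, 0.0005, -0.0001], 0.0]
end [ 0.4468 -0.3698  0.2402]
```

Request:
apply_moves(moves=[[[0.015, 0.0003, 0], 0], [[0.0274, 0.0005, 0], 0], [[0.0274, 0.0005, 0], 0], [[0.0274, 0.0005, 0], 0], [[0.0274, 0.0005, 0], 0]])

```text
time_s: 17.13
tcp_pos: [0.4677, -0.1954, 0.2375]
ee_rot: [[-0.107, -0.994, -0.002], [-0.994, 0.107, 0.001], [-0.0, 0.002, -1.0]]
wrist_force: [0.3, 0.4, -0.9]
gripper_width: 0.16
gripper_force: 30.0
```

Request:
apply_moves(moves=[[[0.0274, 0.0005, 0], 0], [[0.0274, 0.0005, 0], 0], [[0.0274, 0.0005, 0], 0], [[0.0274, 0.0005, 0], 0], [[0.0274, 0.0005, 0], 0]])

```text
time_s: 17.55
tcp_pos: [0.4505, -0.3314, 0.2373]
ee_rot: [[-0.108, -0.994, -0.002], [-0.994, 0.108, 0.001], [-0.001, 0.002, -1.0]]
wrist_force: [0.3, 0.3, -0.3]
gripper_width: 0.159
gripper_force: 30.0
```

Request:
apply_moves(moves=[[[0.0274, 0.0005, 0], 0], [[0.0122, 0, 0], 0], [[0, 0, 0], 0], [[0, 0, 0], 0], [[0, 0, 0], 0]])

```text
time_s: 17.97
tcp_pos: [0.4465, -0.3689, 0.2381]
ee_rot: [[-0.107, -0.994, -0.001], [-0.994, 0.107, 0.001], [-0.001, 0.001, -1.0]]
wrist_force: [0.4, 0.4, 1.0]
gripper_width: 0.159
gripper_force: 30.0
```

Request:
apply_moves(moves=[[[0, 0, 0.02], 0], [[0, 0, 0.02], 0], [[0, 0, 0.02], 0], [[0, 0, 0.02], 0], [[0, 0, 0.02], 0]])

```text
time_s: 18.38
tcp_pos: [0.4471, -0.3683, 0.1382]
ee_rot: [[-0.106, -0.994, 0.001], [-0.994, 0.106, -0.0], [-0.0, -0.001, -1.0]]
wrist_force: [-1.2, -1.0, -1.2]
gripper_width: 0.158
gripper_force: 30.0
```

Request:
apply_moves(moves=[[[0, 0, 0], 0], [[0, 0, 0], 0], [[0, 0, 0], 0]])

```text
time_s: 18.63
tcp_pos: [0.4477, -0.3696, 0.1402]
ee_rot: [[-0.106, -0.994, 0.002], [-0.994, 0.106, -0.001], [0.001, -0.002, -1.0]]
wrist_force: [-0.6, 0.1, -0.0]
gripper_width: 0.159
gripper_force: 30.0
```

```bash
python3 plan.py .4473,-.3701,.125,0,0.1
```

```text
at [ 0.4477 -0.3696  0.1402] yaw_y 173.92 z [ 0.0018 -0.0015 -1.    ] F [-0.57  0.09 -0.01] t 18.6333 w 0.15872067279441063 29.99924889067188
leg .4473,-.3701,.125,0,0.1
[[0.0001, 0.0001, 0.0038], 0.0]
[[0.0001, 0.0001, 0.0038], 0.0]
[[0.0001, 0.0001, 0.0038], 0.0]
[[0.0001, 0.0001, 0.0038], 0.0]
end [ 0.4473 -0.37    0.125 ]
```

Request:
apply_moves(moves=[[[0.0005, 0.0004, 0.003], 0], [[0, 0, 0.004], 0], [[0, 0, 0.004], 0], [[0, 0, 0], 0], [[0, 0, 0], 0]])

```text
time_s: 19.05
tcp_pos: [0.446, -0.3702, 0.1276]
ee_rot: [[-0.108, -0.994, -0.0], [-0.994, 0.108, 0.0], [-0.0, 0.0, -1.0]]
wrist_force: [-0.7, -0.7, -0.1]
gripper_width: 0.159
gripper_force: 30.0
```

Request:
apply_moves(moves=[[[0, 0, 0.004], 0], [[0, 0, 0.004], 0], [[0, 0, 0.004], 0], [[0, 0, 0.004], 0], [[0, 0, 0], 0]])

```text
time_s: 19.47
tcp_pos: [0.4455, -0.3699, 0.1105]
ee_rot: [[-0.108, -0.994, -0.002], [-0.994, 0.108, 0.001], [-0.001, 0.002, -1.0]]
wrist_force: [-0.9, 1.2, -0.4]
gripper_width: 0.156
gripper_force: 30.0
```

Request:
apply_moves(moves=[[[0, 0, 0.004], 0], [[0, 0, 0.004], 0], [[0, 0, 0.004], 0], [[0, 0, 0], 0], [[0, 0, 0], 0]])

```text
time_s: 19.88
tcp_pos: [0.4465, -0.3702, 0.0995]
ee_rot: [[-0.107, -0.994, 0.0], [-0.994, 0.107, -0.0], [-0.0, -0.0, -1.0]]
wrist_force: [1.8, 0.8, -0.1]
gripper_width: 0.156
gripper_force: 30.0
```

Request:
apply_moves(moves=[[[0, -0.0005, 0.004], 0], [[0, 0, 0.004], 0], [[0, 0, 0.004], 0], [[0, 0, 0.004], 0], [[0, 0, 0], 0]])

```text
time_s: 20.3
tcp_pos: [0.4472, -0.3702, 0.083]
ee_rot: [[-0.107, -0.994, 0.001], [-0.994, 0.107, -0.0], [-0.0, -0.001, -1.0]]
wrist_force: [2.3, 0.4, -2.5]
gripper_width: 0.159
gripper_force: 30.0
```

Request:
apply_moves(moves=[[[0, 0, 0.0015], 0], [[0, 0, 0.0], 0], [[0, 0, 0], 0]])

```text
time_s: 20.55
tcp_pos: [0.4473, -0.3703, 0.0822]
ee_rot: [[-0.107, -0.994, 0.001], [-0.994, 0.107, -0.0], [0.0, -0.001, -1.0]]
wrist_force: [4.2, 0.2, -2.2]
gripper_width: 0.157
gripper_force: 30.0
```

Request:
apply_moves(moves=[[[0, -0.0003, 0.0008], 0], [[0, 0, 0.0004], 0], [[0, 0, 0], 0]])

```text
time_s: 20.8
tcp_pos: [0.4473, -0.3704, 0.0814]
ee_rot: [[-0.107, -0.994, 0.001], [-0.994, 0.107, -0.0], [0.0, -0.001, -1.0]]
wrist_force: [3.3, 0.6, 0.3]
gripper_width: 0.158
gripper_force: 30.0
```

Request:
apply_moves(moves=[[[0, 0, 0], 0], [[0, 0, 0], 0], [[0, 0, 0], 0], [[0, 0, 0], 0], [[0, 0, 0], 0]], hand=0.07)

```text
time_s: 21.22
tcp_pos: [0.4464, -0.3703, 0.0808]
ee_rot: [[-0.108, -0.994, -0.001], [-0.994, 0.108, 0.0], [-0.0, 0.001, -1.0]]
wrist_force: [-0.0, 0.9, -0.0]
gripper_width: 0.451
gripper_force: 0.0
```

Request:
apply_moves(moves=[[[0, 0, 0], 0], [[0, 0, 0], 0], [[0, 0, 0], 0], [[0, 0, 0], 0], [[0, 0, 0], 0]])

```text
time_s: 21.63
tcp_pos: [0.447, -0.3703, 0.0811]
ee_rot: [[-0.107, -0.994, -0.0], [-0.994, 0.107, 0.0], [0.0, 0.0, -1.0]]
wrist_force: [-0.4, -0.5, 0.1]
gripper_width: 0.779
gripper_force: 0.0
```

Request:
apply_moves(moves=[[[0, 0, -0.01], 0], [[0, 0, -0.02], 0], [[0, 0, -0.03], 0], [[0, 0, -0.03], 0], [[0, 0, -0.03], 0]])

```text
time_s: 22.05
tcp_pos: [0.4468, -0.3703, 0.2032]
ee_rot: [[-0.107, -0.994, 0.0], [-0.994, 0.107, -0.0], [0.0, -0.0, -1.0]]
wrist_force: [1.6, -0.8, 0.0]
gripper_width: 0.801
gripper_force: 0.0
```

Request:
apply_moves(moves=[[[0, 0, -0.03], 0], [[-0.03, 0, 0], 0], [[-0.03, 0, 0], 0], [[0, 0, 0], 0], [[0, 0, 0], 0]])

```text
time_s: 22.47
tcp_pos: [0.4537, -0.3097, 0.2324]
ee_rot: [[-0.105, -0.994, 0.002], [-0.994, 0.105, -0.001], [0.001, -0.002, -1.0]]
wrist_force: [0.2, -0.4, 0.4]
gripper_width: 0.806
gripper_force: 0.0
```

```bash
python3 - <<'E'
from h import *
S=imaging.capture("scene");T=imaging.capture("top")
c=lambda i,x,y,w,h:cv2.resize(i["frame"][y:y+h,x:x+w],(400,300),interpolation=cv2.INTER_CUBIC)
cv2.imwrite("pics/g.png",np.hstack([c(S,360,245,100,75),c(S,270,195,60,45)]));print(r.sense()["time_s"],r.sense()["tcp_pos"])
E
```

```text
22.5667 [ 0.45351569 -0.31088449  0.23163646]
```

View pics/g.png

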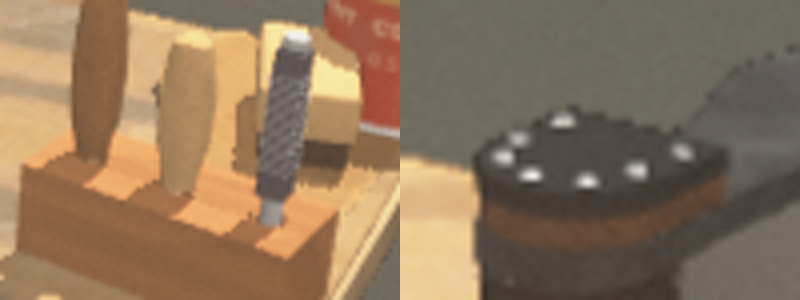

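The nail set stands upright in its own hole, at crop (285,130). The formerly high nail at crop (518,138) has dropped into line with the others. I'll hand the job in.

```bash
python3 -c "
from station import r
print(r.finish_job())"
```

```text
the job is handed in; nothing more can be done
None
```

I pressed the proud nail at (-3, 23) flush with the rubber by feel, put the nail set back upright in its hole, and handed the job in; I picked that nail from the pictures and felt only it and the bare rubber, not the other six heads, and the hand-in returned no verdict.

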